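Reset the drying blower and bring it up to its third notch

TASK

The drying blower has cut out with its orange speed lever part-way along, and it only runs again from Off: push the lever back to the Off stop, then push it forward click by click and leave it in the third notch from Off, never letting it run past that notch, because more air would spoil the wet panels. Push the lever with the outside of the fingers without gripping it or forcing it, do not shove or lift the blower, do not touch the wet panels, and leave the cups and bottles standing where they are.

Things in the scene. Friction and masses are not known exactly. Their poses are not given: they have to be found in the camera images.
- blower: low cross-flow drying fan, 150 mm deep (its x), 420 mm long (its y), 115 mm high, about 3 kg, standing loose on rubber feet. Origin: centre of its underside, on the table. +x is the louvred outlet side, away from the robot; z up. Its dark motor end (-y) has the control plate on top. The top is flat, 115 mm above the table, and clear all round the lever from y = -205 to 75 mm
- off_mark (a point): point on the blower's flat top, on the line of the black slot, beside the red Off mark: blower frame x 0, y -0.125, z 0.115 m. Its axes are the blower's. The slot runs from here along +y (towards the blower's middle). Beside the slot on its -x side lie six marks 14 mm apart: red for Off, then white bars, each longer than the last, for notches 1 to 5
- speed_lever (a joint): lever travel along the slot (blower +y), m: 0 = Off stop; notches 1 to 5 at 0.014, 0.028, 0.042, 0.056, 0.070 (end stop). A spring ball holds it in each: pushed along, it resists with 4 to 6 N in the first 1 to 2 mm, fading to nothing half-way (7 mm), then the lever snaps on by itself into the next notch and stays. It starts in or near notch 1 or 2
- lever_mid (a point): centre of the lever's orange finger piece, an upright block 12 mm along the slot, 26 mm across it and 30 mm high, with a white line across its top. It spans from 6 to 36 mm above the blower's flat top, this centre 21 mm above it. With the lever at q it lies at x 0, y -0.125 + q, z 0.136 m in the blower's frame
- panel_blue: a round panel 110 mm across and 12 mm thick, freshly coated blue, lying loose on its upturned paper cup on the blower's outlet side; origin at the centre of its underside, 55 mm above the table. Wet: not to be touched
- panel_gold: the same, cream and gold
- cup_blue: an upturned white paper cup with a green band, 70 mm across below, 51 mm across above, 55 mm high; origin at the centre of its underside (on the table); carries the blue panel
- cup_gold: an upturned white paper cup with a green band, 70 mm across below, 51 mm across above, 55 mm high; origin at the centre of its underside (on the table); carries the gold panel
- bottle_ink: dark blue squeeze bottle, 54 mm across and 166 mm high with its pointed tip, standing upright; origin at the centre of its underside. A bystander
- bottle_rose: pink squeeze bottle, 54 mm across and 166 mm high with its pointed tip, standing upright; origin at the centre of its underside. A bystander
- bottle_ochre: ochre squeeze bottle, 54 mm across and 166 mm high with its pointed tip, standing upright; origin at the centre of its underside. A bystander
- cup_spare: an upturned white paper cup with a green band, 70 mm across below, 51 mm across above, 55 mm high; origin at the centre of its underside (on the table); empty, a bystander

How it is judged:
By the outcome, as a careful person would: the job done as asked, in the order asked, and still so for the second after the job is handed in, with the robot touching nothing.
It also fails if it takes over 61 s, if anything falls off the work surface, if the arm or the gripper's body presses on something with over 40 N, if the wrist force passes 120 N, or if a joint passes its speed limit or range.

ROBOT

A 7-joint arm with a two-finger parallel gripper is mounted at the origin on the work surface. World frame = base frame: x ahead of the robot, y to its left, z up, the work surface at z = 0. Lengths are in mm, angles in rad, forces in N, time in s.
With the tool pointing down it reaches from about 400 to 875 mm from the base axis. Payload 4.4 kg.
Tool frame: the origin (TCP) lies at the very end of the fingers, on their centre line; the grasp point (between the pads) lies 19 mm behind it; z points along the fingers, y is the line along which they close (so a half turn about z gives the same grasp; the last joint's range is limited). The gripper opens to 85 mm and grips with 20 to 120 N. Pads are 22 mm wide; open, the fingers measure 114 mm over their backs; the gripper's body (76 mm by 85 mm) begins 54 mm behind the grasp point. The pads swing forward as they close: fully open they stand 13 mm farther back than shut.
Start: joints at [-0.066, 0.628, 0.038, 1.517, -0.027, 0.996, -0.02], TCP at [650.014, 0.027, 231.313] pointing down, gripper open.
Joint ranges: [-3.06, 3.06], [-0.37, 2.12], [-1.25, 1.32], [0.18, 2.47], [-1.1, 4.24], [0.23, 1.98], [-2.94, 2.94]. Speed limits (rad/s): [2.57, 2.57, 3.14, 3.14, 3.14, 3.14, 3.14].

INTERFACE

Orientations are given as [roll, pitch, yaw] about the fixed x, y, z axes, in that order (R = Rz(yaw) Ry(pitch) Rx(roll)).
In Python, from cell import sensors, get_image, camera_params, order gives the robot as it stands.
- The arm moves only by the shell command python3 -m inch 'ROWS' [OPENING]. ROWS is JSON, a list that holds one entry, the list of rows, each a list of 4 numbers: the shift along the tool's x, y, z in cm, then the turn about the tool's z in degrees. A call has 1 to 8 rows; each row is the pose to reach, as a shift and turn from the pose commanded when the call began, along the tool's axes at that moment; what a row does not reach only later rows make up. A row lasts 1/12 s, in which the tool goes at most 41.7 mm and 7.16 degrees, less where a joint would pass 70% of its speed; a pose out of reach is approached as far as the arm can. A call with a gripper value outside its range is refused whole. OPENING is the finger opening in cm, from 0 to 8.54, set as the call begins (- or left out, the last holds). The fingers move at their own pace and stop on an object; the grip force is fixed at half the most. Time passes only in rows, so rows that repeat a pose let the fingers close. It gives the time, the measured TCP pose, the force, the opening and the grip force at its end, in the units of the state.
- sensors.read_state(): the state, without advancing time (a new reading comes with each control period).
- get_image(name): name is "scene" or "side" or "wrist"; returns the picture (420x560x3 uint8, blue, green, red); there is no depth.
- camera_params(name): a dict with "mtx" (3x3 intrinsics, pixels), "rvec" (rotation vector, rad) and "tvec" (3), from world to camera coordinates, as OpenCV has them. Camera axes: x right, y down, z forward; pixel columns grow to the right and rows downward; lengths in mm; the calibration is good to about 2 mm. A picture is of the moment at which its call begins: read the wrist's pose just before it. camera_params takes no time and is no camera call; for the wrist camera it gives the pose at the moment of the call.
- order.finish_job(): hands the job in; it is judged then, once.
The state is a dict: "clock": time; "qpos": joint angles; "qd": joint speeds; "tau": joint torques, N m; "eef_pos": TCP position; "tool_rot": TCP orientation; "force": force on the tool from outside, world axes, zero at the start; "torque": the same for the moment, N m; "width": finger opening in mm; "gripper_force": force on a finger pad.
Only numpy, scipy, OpenCV 4.12 (cv2) and the standard library are available. Lean on these libraries where they do the work, as an engineer would, in place of code of your own. Each camera call takes 0.05 s, during which the arm holds its last target. There are 200 camera calls.

## Working session

There is one attempt and no reset: what is moved stays moved. The work goes in short steps, Python scripts to look and compute and a shell command to move; the robot and the scene stay as the last step left them, time stands still between calls to the robot, and variables do not carry over. Pictures are saved under pics/ and viewed, at most 10 in all, crops included, and the job is handed in when it is done.

```bash
mkdir -p pics; ls; python3 - <<'E'
from cell import sensors,get_image,camera_params
import cv2,numpy as np
ims=[]
for n in("scene","side","wrist"):
    im=get_image(n); cv2.imwrite(f"pics/{n}0.png",im)
    p=camera_params(n); R=cv2.Rodrigues(np.array(p["rvec"],float))[0]
    print(n,np.round(p["mtx"],1).tolist(),"C",np.round(-R.T@np.array(p["tvec"]).ravel()),"R",R.round(2).tolist())
s=sensors.read_state();print(s)
E
```

```text
pics
scene [[431.7, 0.0, 280.9], [0.0, 431.7, 212.6], [0.0, 0.0, 1.0]] C [1194.  540.  720.] R [[-0.58, 0.82, 0.0], [0.52, 0.37, -0.77], [-0.63, -0.44, -0.64]]
side [[535.8, 0.0, 294.6], [0.0, 535.8, 207.5], [0.0, 0.0, 1.0]] C [ 459. -718. 1071.] R [[0.99, -0.13, -0.01], [-0.11, -0.76, -0.64], [0.08, 0.64, -0.77]]
wrist [[304.9, 0.0, 277.0], [0.0, 304.9, 210.9], [0.0, 0.0, 1.0]] C [650.  81. 373.] R [[1.0, 0.0, -0.0], [0.0, -0.95, 0.32], [-0.0, -0.32, -0.95]]
{'clock': 0.15, 'qpos': array([-0.06579455,  0.62915744,  0.03847641,  1.51808995, -0.02696407,
        0.99632068, -0.02001841]), 'qd': array([-0.00143827, -0.0034047 , -0.00045746, -0.00205879,  0.00012114,
        0.00050798,  0.00195368]), 'tau': array([ 2.19518879e-03, -5.63800478e+01,  1.22790758e+00, -1.93650573e+01,
        1.11919764e-02,  7.40401709e-03, -1.44664841e-05]), 'eef_pos': array([6.49542392e+02, 3.16193682e-03, 2.30600932e+02]), 'tool_rot': array([-3.14013671e+00,  5.39351121e-05,  1.57077048e+00]), 'force': array([ 0.19154819, -0.39109017,  0.07180017]), 'torque': array([-0.01486192,  0.06199145,  0.03292348]), 'gripper_force': 0.0, 'width': 85.58243944580731}
```

View pics/scene0.png

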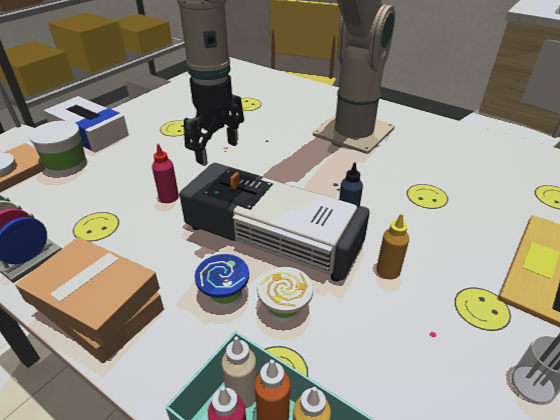

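View pics/side0.png

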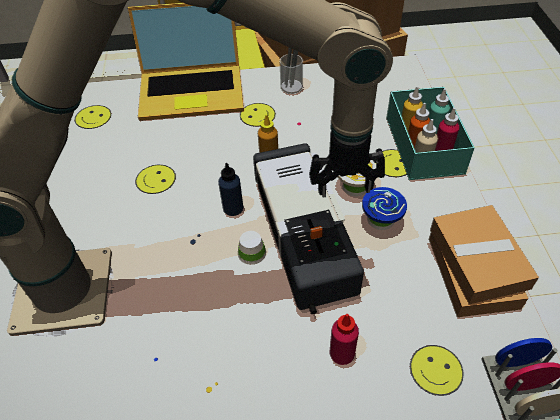

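View pics/wrist0.png

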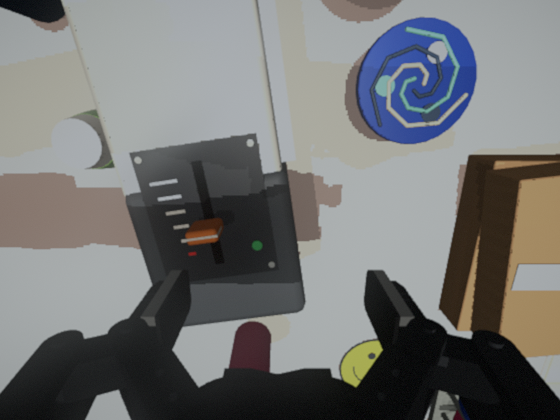

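The blower's control plate is well seen in the wrist view: lever at about (205,233), red Off mark at (192,254), and white bars running up to (163,183). The blue panel is at (417,80), clear of the lever. Ink bottle, rose bottle and spare cup are outside the working column.

```bash
cat > h.py <<'E'
import cv2,numpy as np
from cell import sensors,get_image,camera_params
def cam(p):
    R=cv2.Rodrigues(np.array(p["rvec"],float))[0];t=np.array(p["tvec"],float).ravel();return np.array(p["mtx"]),R,-R.T@t
def ray(p,uv):
    K,R,C=cam(p);d=R.T@np.linalg.inv(K)@np.array([uv[0],uv[1],1.]);return C,d/np.linalg.norm(d)
def onz(p,uv,z):
    C,d=ray(p,uv);return C+d*(z-C[2])/d[2]
def meet(p1,a,p2,b):
    C,d=ray(p1,a);E,e=ray(p2,b);s=np.linalg.lstsq(np.c_[d,-e],E-C,rcond=None)[0]
    A,B=C+s[0]*d,E+s[1]*e;return (A+B)/2,np.linalg.norm(A-B)
def blobs(m,lo=4,hi=5000):
    n,_,st,c=cv2.connectedComponentsWithStats(m.astype(np.uint8))
    return [(st[i,4],*st[i,:4],*c[i].round(1)) for i in range(1,n) if lo<=st[i,4]<=hi]
E
python3 - <<'E'
from h import *
w=cv2.imread("pics/wrist0.png");s=cv2.imread("pics/side0.png");c=cv2.imread("pics/scene0.png")
def orange(im):
    h=cv2.cvtColor(im,cv2.COLOR_BGR2HSV);return (h[...,0]>3)&(h[...,0]<16)&(h[...,1]>150)&(h[...,2]>100)
def roi(m,x0,x1,y0,y1):
    k=np.zeros_like(m);k[y0:y1,x0:x1]=m[y0:y1,x0:x1];return k
print("W orange",blobs(roi(orange(w),170,240,205,255)))
print("S orange",blobs(roi(orange(s),290,340,210,250)))
print("C orange",blobs(roi(orange(c),220,250,165,195)))
h=cv2.cvtColor(w,cv2.COLOR_BGR2HSV)
print("W white",blobs(roi((h[...,1]<60)&(h[...,2]>130),140,225,170,250)))
print("W red",blobs(roi(((h[...,0]>170)|(h[...,0]<5))&(h[...,1]>120)&(h[...,2]>80),180,205,245,265),2))
h=cv2.cvtColor(s,cv2.COLOR_BGR2HSV)
print("S white",blobs(roi((h[...,1]<60)&(h[...,2]>130),280,335,205,250),2))
out=[cv2.resize(w[160:290,120:300],None,fx=3,fy=3,interpolation=2),cv2.resize(s[200:265,275:365],None,fx=6,fy=6,interpolation=2)]
o=np.zeros((800,600,3),np.uint8);o[:390,:540]=out[0];o[400:790,:540]=out[1];cv2.imwrite("pics/crop0.png",cv2.resize(o,(450,600)))
E
```

```text
W orange [(np.int32(151), np.int32(186), np.int32(230), np.int32(30), np.int32(8), np.float64(200.2), np.float64(233.4)), (np.int32(84), np.int32(188), np.int32(238), np.int32(29), np.int32(7), np.float64(202.1), np.float64(241.1))]
S orange [(np.int32(23), np.int32(311), np.int32(228), np.int32(11), np.int32(4), np.float64(316.3), np.float64(229.7))]
C orange [(np.int32(6), np.int32(230), np.int32(172), np.int32(6), np.int32(6), np.float64(232.5), np.float64(174.5)), (np.int32(16), np.int32(233), np.int32(173), np.int32(6), np.int32(6), np.float64(235.5), np.float64(175.5))]
W white [(np.int32(103), np.int32(149), np.int32(179), np.int32(28), np.int32(7), np.float64(163.0), np.float64(182.2)), (np.int32(83), np.int32(158), np.int32(195), np.int32(23), np.int32(6), np.float64(168.9), np.float64(197.4)), (np.int32(31), np.int32(167), np.int32(210), np.int32(17), np.int32(5), np.float64(174.7), np.float64(212.1)), (np.int32(23), np.int32(174), np.int32(225), np.int32(14), np.int32(3), np.float64(181.0), np.float64(226.2)), (np.int32(71), np.int32(182), np.int32(235), np.int32(35), np.i
[... 676 characters left out ...]
t32(1), np.float64(299.5), np.float64(226.0)), (np.int32(5), np.int32(299), np.int32(230), np.int32(4), np.int32(2), np.float64(300.8), np.float64(230.8)), (np.int32(3), np.int32(295), np.int32(232), np.int32(3), np.int32(1), np.float64(296.0), np.float64(232.0)), (np.int32(2), np.int32(300), np.int32(236), np.int32(2), np.int32(1), np.float64(300.5), np.float64(236.0)), (np.int32(2), np.int32(302), np.int32(241), np.int32(2), np.int32(1), np.float64(302.5), np.float64(241.0)), (np.int32(2), np.int32(305), np.int32(240), np.int32(2), np.int32(1), np.float64(305.5), np.float64(240.0)), (np.int32(2), np.int32(307), np.int32(245), np.int32(2), np.int32(1), np.float64(307.5), np.float64(245.0))]
```

View pics/crop0.png

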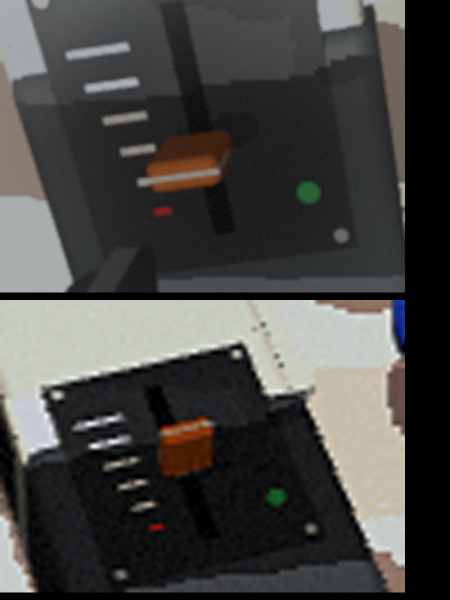

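The crop shows the lever near notch 1 or 2, the slot and all six marks. I'll triangulate these from the wrist and side views.

```bash
python3 - <<'E'
from h import *
W,S=camera_params("wrist"),camera_params("side")
P={"red":((191.5,253.3),(309.7,250.4)),"m5":((163,182.2),(296.6,227.1)),"slot+":((197.8,161.3),(309.4,219.1)),"slot-":((220,263.6),(322.3,252.7)),"green":((257,245.4),(336.3,243.8)),"levtop":((203.1,238.7),(316.3,228.4))}
for k,(a,b) in P.items():
    m,e=meet(W,a,S,b);print(k,m.round(1),round(e,1),onz(W,a,151 if k=="levtop" else 115).round(1),onz(S,b,151 if k=="levtop" else 115).round(1))
w=[onz(W,u,115) for u in((197.8,161.3),(220,263.6))]
d=(w[0]-w[1])[:2];L=np.linalg.norm(d);d/=L;print("slot len",L,"blower yaw deg",np.degrees(np.arctan2(-d[0],d[1])))
r=onz(W,(191.5,253.3),115)[:2];l=onz(W,(203.1,238.7),151)[:2]
off=w[1][:2]+d*((r-w[1][:2])@d)
m5=onz(W,(163,182.2),115)[:2];print("off",off.round(1),"m5 along",(m5-off)@d,"lever q",(l-off)@d,"lateral",np.cross(d,l-off),"lever",l, "edges", [((onz(W,u,115)[:2]-off)@d).round(1) for u in((181,226.2),(174.7,212.1),(168.9,197.4))])
E
```

```text
red [569.9 -47.5 114.2] 0.9 [569.7 -47.  115. ] [570.3 -48.3 115. ]
m5 [550.6  20.6 113.4] 0.0 [551.2  21.  115. ] [550.4  19.4 115. ]
slot+ [582.5  38.9 114.2] 0.0 [582.7  39.1 115. ] [582.5  38.3 115. ]
slot- [596.1 -57.9 114.9] 0.8 [595.7 -57.7 115. ] [596.5 -58.  115. ]
green [631.  -38.8 115.1] 0.3 [631.1 -38.8 115. ] [630.8 -38.7 115. ]
levtop [589.9 -16.8 149.2] 1.8 [591.3 -16.2 151. ] [588.8 -17.8 151. ]
slot len 97.67943417161615 blower yaw deg 7.6542808919165175
off [593.9 -43.7] m5 along 69.83653887338701 lever q 27.59449243355564 lateral -1.083189167376807 lever [591.26282967 -16.2366462 ] edges [np.float64(27.9), np.float64(41.8), np.float64(55.8)]<stdin>:10: DeprecationWarning: Arrays of 2-dimensional vectors are deprecated. Use arrays of 3-dimensional vectors instead. (deprecated in NumPy 2.0)
```

The lever is in notch 2 (q ≈ 27.6 mm), the slot line is yawed 7.7°, and Off is at (594, −44). First I'll close the fingers and go above the +y side of the lever.

```bash
python3 -m inch '[[[0.3,-1.5,0,-2],[0.6,-3,0,-4],[0.9,-4.5,0,-6],[1.28,-6.3,1,-7.7],[1.28,-6.3,3,-7.7],[1.28,-6.3,4.5,-7.7],[1.28,-6.3,4.5,-7.7],[1.28,-6.3,4.5,-7.7]]]' 0
```

```text
clock: 0.82
eef_pos: [586.5, 12.8, 185.7]
tool_rot: [-3.14, -0.0, 1.705]
force: [0.3, 0.8, 1.1]
width: 0.3
gripper_force: 0.0
```

```bash
python3 - <<'E'
from h import *
w=get_image("wrist");s=get_image("side");cv2.imwrite("pics/w1.png",w);cv2.imwrite("pics/s1.png",s)
o=np.zeros((420,800,3),np.uint8);o[:,:400]=w[:,80:480];o[:400,400:]=cv2.resize(s[140:280,255:395],(400,400),interpolation=2);cv2.imwrite("pics/crop1.png",o)
E
```

```text
(no output)
```

View pics/crop1.png

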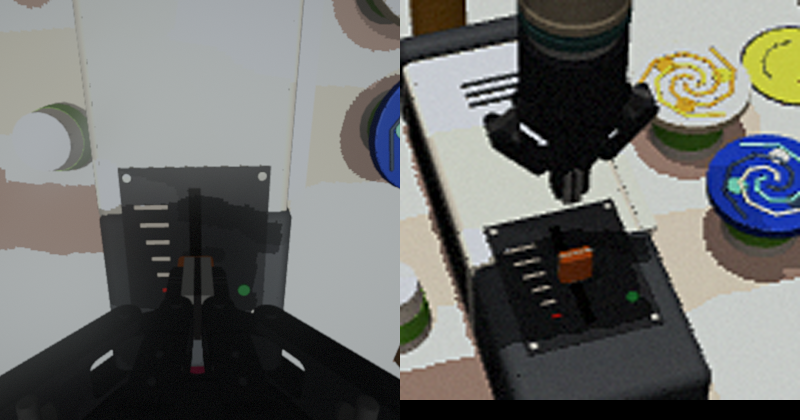

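Aligned: the slot runs vertically at column ~275 in the wrist view (principal point 277), and the fingertips hover on the +y side of the lever with a clear gap. Descending.

```bash
python3 -m inch '[[[0,0,2.5,0],[0,0,4.5,0],[0,0,5.7,0],[0,0,5.7,0],[0,0,5.7,0]]]' 0; python3 -m inch '[[[-0.4,0,0,0],[-0.7,0,0,0],[-0.9,0,0,0],[-1.0,0,0,0],[-1.0,0,0,0]]]' 0
```

```text
clock: 1.33
eef_pos: [587.5, 12.8, 129.8]
tool_rot: [3.141, 0.0, 1.705]
force: [0.4, -0.3, -0.2]
width: -0.4
gripper_force: 0.0
clock: 1.75
eef_pos: [588.8, 2.5, 129.9]
tool_rot: [3.14, 0.0, 1.704]
force: [-0.3, -0.7, 1.1]
width: 0.2
gripper_force: 0.0
```

```bash
for i in 1; do python3 -m inch '[[[-0.1,0,0,0],[-0.2,0,0,0],[-0.3,0,0,0],[-0.3,0,0,0]]]' 0; done; python3 -m inch '[[[-0.1,0,0,0],[-0.1,0,0,0],[-0.2,0,0,0],[-0.2,0,0,0]]]' 0
```

```text
clock: 2.08
eef_pos: [588.7, 1.4, 129.5]
tool_rot: [3.141, -0.002, 1.706]
force: [-1.4, 3.6, 3.0]
width: -0.2
gripper_force: 2.1
clock: 2.42
eef_pos: [589.1, -1.1, 129.5]
tool_rot: [3.141, -0.001, 1.706]
force: [-0.8, 3.0, 3.9]
width: 0.2
gripper_force: 2.0
```

```bash
python3 -m inch '[[[-0.1,0,0,0],[-0.2,0,0,0],[-0.3,0,0,0],[-0.4,0,0,0],[-0.5,0,0,0],[-0.6,0,0,0],[-0.6,0,0,0]]]' 0;  python3 -m inch '[[[-0.1,0,0,0],[-0.2,0,0,0],[-0.3,0,0,0],[-0.4,0,0,0],[-0.5,0,0,0],[-0.6,0,0,0],[-0.6,0,0,0]]]' 0
```

```text
clock: 3.0
eef_pos: [589.6, -9.1, 129.1]
tool_rot: [-3.141, 0.001, 1.704]
force: [0.1, 1.0, 0.0]
width: -0.2
gripper_force: 0.0
clock: 3.58
eef_pos: [590.4, -12.5, 129.3]
tool_rot: [-3.141, -0.002, 1.706]
force: [-1.0, 3.8, 0.9]
width: 0.1
gripper_force: 2.2
```

First click done (force dropped to zero, then contact again at the notch-1 position). Continuing to Off.

```bash
python3 -m inch '[[[-0.1,0,0,0],[-0.2,0,0,0],[-0.3,0,0,0],[-0.4,0,0,0],[-0.5,0,0,0],[-0.6,0,0,0],[-0.7,0,0,0],[-0.7,0,0,0]]]' 0;  python3 -m inch '[[[-0.1,0,0,0],[-0.2,0,0,0],[-0.2,0,0,0]]]' 0
```

```text
clock: 4.25
eef_pos: [591.7, -22.6, 129.3]
tool_rot: [3.142, 0.002, 1.704]
force: [-0.0, -0.1, -0.0]
width: -0.3
gripper_force: 0.0
clock: 4.5
eef_pos: [591.9, -23.5, 129.3]
tool_rot: [3.142, 0.0, 1.705]
force: [-0.3, -0.5, -0.1]
width: -0.3
gripper_force: 0.0
```

```bash
python3 -m inch '[[[-0.1,0,0,0],[-0.2,0,0,0],[-0.3,0,0,0],[-0.4,0,0,0],[-0.4,0,0,0]]]' 0; python3 - <<'E'
from h import *
s=get_image("side");cv2.imwrite("pics/s2.png",s)
cv2.imwrite("pics/crop2.png",cv2.resize(s[180:290,255:395],(700,550),interpolation=2))
E
```

```text
clock: 4.92
eef_pos: [592.2, -25.8, 129.3]
tool_rot: [-3.141, -0.001, 1.706]
force: [-0.9, 3.6, 0.8]
width: 0.2
gripper_force: 1.5
```

View pics/crop2.png

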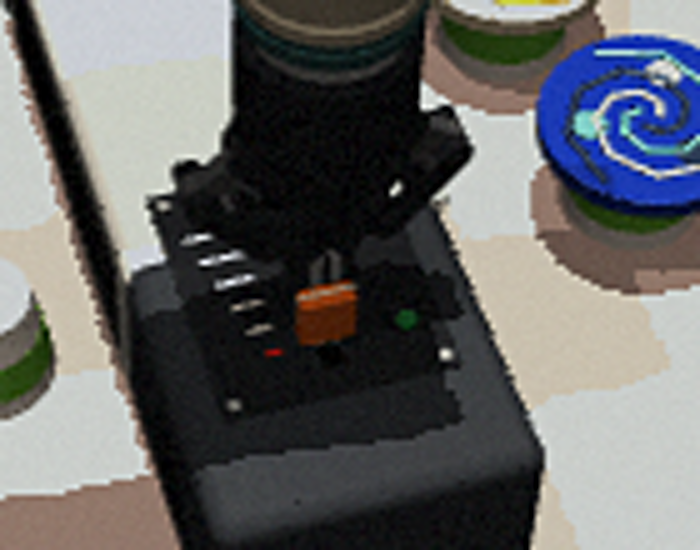

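Lever rests against the Off end: white line at crop (327,292), block beside the red mark, and contact positions spaced 14 mm apart confirm it. Now up, over, and down on the −y side.

```bash
python3 -m inch '[[[0.6,0,0,0],[0.6,0,-2.5,0],[0.6,0,-4.7,0],[-1.2,0,-4.7,0],[-3.2,0,-4.7,0],[-4.4,0,-4.7,0],[-4.4,0,-4.7,0],[-4.4,0,-4.7,0]]]' 0;  python3 -m inch '[[[0,0,2,0],[0,0,3.7,0],[0,0,4.7,0],[0,0,4.7,0],[0,0,4.7,0]]]' 0; python3 - <<'E'
from h import *
p=onz(camera_params("side"),(255+327/5,180+292/5),151)[:2];d=np.array([-.133,.991]);print(p,(p-[593.9,-43.7])@d)
E
```

```text
clock: 5.63
eef_pos: [597.9, -70.9, 175.9]
tool_rot: [-3.141, -0.0, 1.703]
force: [0.8, 0.8, 0.1]
width: 0.1
gripper_force: 0.0
clock: 6.05
eef_pos: [597.9, -69.3, 128.8]
tool_rot: [-3.14, -0.001, 1.706]
force: [0.8, -0.3, 0.2]
width: -0.1
gripper_force: 0.0
[593.31049315 -45.59359843] -1.7981516359912304
```

```bash
python3 -m inch '[[[0.3,0,0,0],[0.5,0,0,0],[0.6,0,0,0],[0.7,0,0,0],[0.7,0,0,0]]]' 0;  python3 -m inch '[[[0.1,0,0,0],[0.2,0,0,0],[0.3,0,0,0],[0.3,0,0,0]]]' 0
```

```text
clock: 6.47
eef_pos: [597.5, -63.0, 129.8]
tool_rot: [3.141, -0.0, 1.706]
force: [0.4, 1.3, -0.6]
width: 0.2
gripper_force: 0.0
clock: 6.8
eef_pos: [596.9, -60.2, 129.3]
tool_rot: [-3.142, -0.0, 1.705]
force: [0.1, 0.2, -0.8]
width: -0.1
gripper_force: 0.0
```

```bash
python3 -m inch '[[[0.1,0,0,0],[0.2,0,0,0],[0.2,0,0,0]]]' 0;  python3 -m inch '[[[0.1,0,0,0],[0.2,0,0,0],[0.2,0,0,0]]]' 0
```

```text
clock: 7.05
eef_pos: [596.7, -59.2, 129.3]
tool_rot: [3.141, 0.001, 1.705]
force: [1.2, -1.9, -0.7]
width: -0.1
gripper_force: 0.8
clock: 7.3
eef_pos: [596.6, -58.4, 129.4]
tool_rot: [3.141, 0.002, 1.704]
force: [0.5, -4.6, -0.2]
width: 0.4
gripper_force: 2.4
```

```bash
python3 -m inch '[[[0.1,0,0,0],[0.2,0,0,0],[0.3,0,0,0],[0.3,0,0,0]]]' 0;  python3 -m inch '[[[0.1,0,0,0],[0.2,0,0,0],[0.2,0,0,0]]]' 0
```

```text
clock: 7.63
eef_pos: [595.9, -53.8, 129.3]
tool_rot: [-3.141, 0.0, 1.705]
force: [0.4, -2.4, 0.6]
width: -0.4
gripper_force: 1.3
clock: 7.88
eef_pos: [595.6, -49.8, 129.3]
tool_rot: [-3.142, -0.002, 1.706]
force: [0.7, 0.4, 0.1]
width: 0.2
gripper_force: 0.0
```

First click forward (force back to zero at y ≈ −50). Approaching notch-1 contact, expected at y ≈ −45.6.

```bash
python3 -m inch '[[[0.1,0,0,0],[0.2,0,0,0],[0.3,0,0,0],[0.4,0,0,0],[0.5,0,0,0],[0.6,0,0,0],[0.6,0,0,0]]]' 0;  python3 -m inch '[[[0.1,0,0,0],[0.2,0,0,0],[0.2,0,0,0]]]' 0
```

```text
clock: 8.47
eef_pos: [594.9, -45.6, 129.3]
tool_rot: [3.142, 0.0, 1.705]
force: [0.2, -0.7, -0.1]
width: -0.3
gripper_force: 0.0
clock: 8.72
eef_pos: [594.8, -45.0, 129.4]
tool_rot: [3.141, 0.002, 1.704]
force: [1.4, -4.1, -0.6]
width: -0.1
gripper_force: 1.9
```

```bash
python3 -m inch '[[[0.1,0,0,0],[0.2,0,0,0],[0.3,0,0,0],[0.3,0,0,0]]]' 0;  python3 -m inch '[[[0.1,0,0,0],[0.2,0,0,0],[0.2,0,0,0]]]' 0
```

```text
clock: 9.05
eef_pos: [594.3, -41.6, 129.3]
tool_rot: [3.142, 0.001, 1.704]
force: [0.6, -3.9, -0.6]
width: 0.3
gripper_force: 1.8
clock: 9.3
eef_pos: [593.7, -37.2, 129.3]
tool_rot: [-3.141, -0.002, 1.706]
force: [0.3, -0.3, -0.4]
width: 0.1
gripper_force: 0.0
```

Second click done (in notch 2). Next contact is expected at y ≈ −31.7.

```bash
python3 -m inch '[[[0.1,0,0,0],[0.2,0,0,0],[0.3,0,0,0],[0.4,0,0,0],[0.5,0,0,0],[0.6,0,0,0],[0.7,0,0,0],[0.7,0,0,0]]]' 0; python3 -m inch '[[[0.1,0,0,0],[0.2,0,0,0],[0.3,0,0,0],[0.3,0,0,0]]]' 0
```

```text
clock: 9.97
eef_pos: [593.0, -31.7, 129.3]
tool_rot: [3.142, 0.0, 1.705]
force: [-0.0, 0.9, 0.4]
width: 0.0
gripper_force: 0.0
clock: 10.3
eef_pos: [592.8, -30.7, 129.4]
tool_rot: [3.141, 0.002, 1.704]
force: [1.2, -4.2, -0.2]
width: 0.0
gripper_force: 2.3
```

```bash
python3 -m inch '[[[0.1,0,0,0],[0.2,0,0,0],[0.3,0,0,0],[0.3,0,0,0]]]' 0;  python3 -m inch '[[[0.1,0,0,0],[0.2,0,0,0],[0.2,0,0,0]]]' 0
```

```text
clock: 10.63
eef_pos: [592.2, -26.1, 129.3]
tool_rot: [-3.141, 0.0, 1.705]
force: [0.1, -2.0, 0.1]
width: -0.1
gripper_force: 1.3
clock: 10.88
eef_pos: [591.8, -22.1, 129.3]
tool_rot: [-3.141, -0.002, 1.706]
force: [-0.4, 1.0, -0.2]
width: -0.1
gripper_force: 0.0
```

Third click done. Backing off, then lifting clear and looking.

```bash
python3 -m inch '[[[-1,0,0,0],[-2,0,0,0],[-2,0,-2.5,0],[-2,0,-5.5,0],[-2,0,-9,0],[-2,0,-10,0],[-2,0,-10,0],[-2,0,-10,0]]]' 0; python3 - <<'E'
from h import *
s=get_image("side");w=get_image("wrist")
o=np.zeros((420,800,3),np.uint8);o[:,:400]=w[:,80:480];o[:400,400:]=cv2.resize(s[160:280,265:385],(400,400),interpolation=2);cv2.imwrite("pics/crop3.png",o)
cv2.imwrite("pics/scene3.png",get_image("scene"))
a=cv2.imread("pics/scene0.png");b=cv2.imread("pics/scene3.png");print("static diff",blobs(np.abs(a.astype(int)-b).max(2)[195:]>90,30))
E
```

```text
clock: 11.55
eef_pos: [594.7, -44.5, 229.4]
tool_rot: [3.141, 0.0, 1.704]
force: [0.3, -0.9, 0.4]
width: -0.2
gripper_force: 0.0
static diff [(np.int32(325), np.int32(187), np.int32(38), np.int32(40), np.int32(18), np.float64(205.6), np.float64(46.9))]
```

View pics/crop3.png

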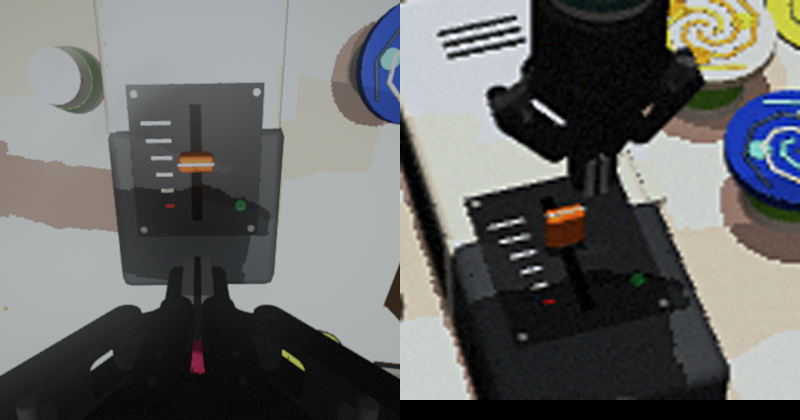

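View pics/scene3.png

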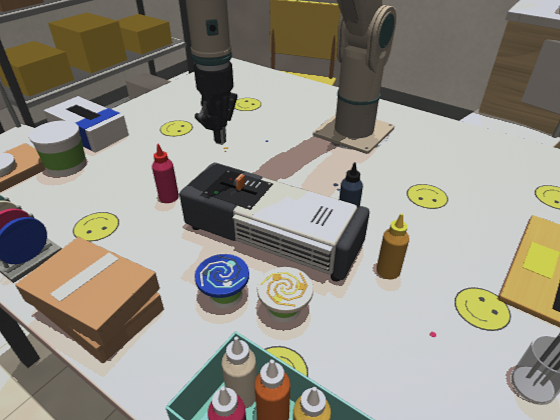

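The wrist view shows the lever line at crop (196,164), i.e. pixel (276,164). In the scene view everything else stands where it did; the single difference blob at (206,242) is on the blower's front, most likely the gripper's shadow. Checking q, and finishing if it is 42 mm.

```bash
python3 - <<'E'
from h import *
from cell import order
W=camera_params("wrist");d=np.array([-.133,.991])
r=onz(W,(250,206),115)[:2];l=onz(W,(276,164),151)[:2];q=(l-r)@d
print("q",q,"red",r,[round(float((onz(W,u,115)[:2]-r)@d),1) for u in((241,158),(235,124))])
if 38<q<46: print(order.finish_job())
E
```

```text
q 43.14224794578112 red [569.82003256 -46.68994508] [41.9, 69.1]
the job is handed in; nothing more can be done
None
```

The lever was pushed back to the Off stop, then clicked forward three times and left in the third notch (measured 43 mm from Off, nominal 42 mm); the blower, wet panels, cups and bottles show no movement in the camera views, and the job was handed in at about 12 s.

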